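# Pack two sample tubes in the transport case and close it

### The arm

A 7-joint arm with a two-finger parallel gripper is mounted at the origin on the work surface. World frame = base frame: x ahead of the robot, y to its left, z up, the work surface at z = 0. Lengths are in m, angles in rad, forces in N, time in s.
With the tool pointing down it reaches from about 0.4 to 0.85 m from the base axis. Payload 4.5 kg.
Tool frame: the origin (TCP) lies at the very end of the fingers, on their centre line; the grasp point (between the pads) lies 19 mm behind it (tcp_to_grasp is the z of the grasp point in the tool frame, in m); z points along the fingers, y is the line along which they close (so a half turn about z gives the same grasp; the last joint's range is limited). The gripper opens to 88 mm and grips with 3 to 60 N. Pads are 18 mm wide; open, the fingers measure 123 mm over their backs; the gripper's body (75 mm by 187 mm) begins 45 mm behind the grasp point.
Start: joints at [1.168, 0.689, -0.195, 1.565, 0.157, 0.902, -0.215], TCP at [0.264, -0.566, 0.239] pointing down, gripper open.
Joint ranges: [-3.01, 3.01], [-0.46, 2.08], [-1.47, 1.51], [0.13, 2.56], [-1, 4.14], [0.04, 2.09], [-2.66, 2.66]. Speed limits (rad/s): [2.57, 2.57, 3.14, 3.14, 3.14, 3.14, 3.14].

### API

Orientations are given as a unit quaternion [x, y, z, w].
In Python, from plant import * gives the robot as it stands. The module is installed in compiled form; this text tells all that it offers.
- The arm moves only by the shell command python3 -m jog 'ROWS' [OPENING] [FORCE]. ROWS is JSON, a list that holds one entry, the list of rows, each a list of 6 numbers: the shift along the tool's x, y, z in m, then the turn, a rotation vector about the tool's x, y, z in rad. In form: [[[dx, dy, dz, ax, ay, az], ...]]. A call has 1 to 12 rows; each row shifts and turns the commanded pose from where the row before left it, along the tool's axes as they then stand; what a row does not reach is not made up. A row lasts 1/8 s, in which the tool goes at most 62.5 mm and 10.7 degrees, less where a joint would pass 70% of its speed; a pose out of reach is approached as far as the arm can. A call with a gripper value outside its range is refused whole. OPENING is the finger opening in m, from 0 to 0.0881, set as the call begins (- or left out, the last holds). The fingers move at their own pace and stop on an object; FORCE is the grip in N (left out, the last holds). Time passes only in rows, so rows that do not move let the fingers close. It gives the time, the measured TCP pose, the force, the opening and the grip force at its end, in the units of the state.
- get_state(): the state, without advancing time (a new reading comes with each control period).
- snapshot(name): name is "side" or "top" or "wrist"; returns a dict with "frame" (480x640x3 uint8, red, green, blue), "mtx" (3x3 intrinsics, pixels), "xyz" and "orientation" of the camera in the world; the wrist camera has in their place "mount" (4x4, takes a point from camera to tool coordinates, whose origin is the TCP and whose axes are the flange's). Camera axes: x right, y down, z forward; pixel columns grow to the right and rows downward; lengths in m; the calibration is good to about 2 mm. A picture is of the moment at which its call begins: read the wrist's pose just before it. There is no depth.
- finish_job(): hands the job in; it is judged then, once.
The state is a dict: "clock": time; "q": joint angles; "qd": joint speeds; "joint_torque": joint torques, N m; "tool_pos": TCP position; "eef_rot": TCP orientation; "contact_force": force on the tool from outside, world axes, zero at the start; "moment": the same for the moment, N m; "opening": opening from 0.0 (shut) to 1.0 (fully open); "finger_force": force on a finger pad.
Only numpy, scipy, OpenCV 4.12 (cv2) and the standard library are available. Lean on these libraries where they do the work, as an engineer would, in place of code of your own. Each camera call takes 0.05 s, during which the arm holds its last target. There are 200 camera calls.

### The job

Lay the thick tube in the wide pair of saddles and the thin tube in the narrow pair inside the open transport case, each lowered in rather than dropped and lying level in both of its V-notches. Then swing the case's lid down, without slamming it, until it is fully closed. Leave the bottle, the cup, the black tube rack and the test cassette standing where they are.

Things in the scene. Friction and masses are not known exactly. Their poses are not given: they have to be found in the camera images.
- case: White open transport case fixed to the bench, 156 (x) x 152 (y) x 54 mm high, walls 4 mm, floor 8 mm thick. Origin: centre of its underside. Its front is its -x side, its lid is hinged along its +x rim. Inside are two pairs of black V-saddles, one nearer the front (at case x about -33 mm) and one nearer the hinge (at about +23 mm); which pair is which varies.
- lid (a joint): Angle of the lid (rad): 0 closed flat on the rim, grows as it opens; starts past upright at 1.7 to 1.95, limit 2.1. The lid is a grey frame with a clear window, 156 x 152 x 8 mm (frame bar 30 mm wide along the free edge), with no handle. Its stiff hinge keeps it where it is left; it takes about 2 N at the free edge to move.
- lid_hinge (a point): Point on the hinge axis, middle of the lid's width, 54.5 mm above the bench (underside of the closed lid). The lid extends from it 156 mm along its own -x; its outer face is 8 mm along its own +z. Own y is the hinge axis.
- lid_edge (a point): Middle of the lid's free edge, on the outer face: 156 mm along -x and 8 mm along +z of the lid from the hinge.
- cradle_wide: Fixed wide pair of black 90-degree V-saddles on the case's floor, for the thick tube. Origin: on the case's floor (8 mm above the bench) midway between the two saddles. The saddles are 8 mm thick and stand at 26 mm either way along its y (free gap 44 mm); notch 26 mm wide at its mouth, which is 22 mm above the origin. The thick tube lies along y with its axis 28.8 mm above the origin when seated.
- cradle_narrow: Fixed narrow pair of black 90-degree V-saddles, for the thin tube, made likewise (26 mm either way along its y): notch 15 mm wide at its mouth, which is 28 mm above the origin; the thin tube's axis is 31.8 mm above the origin when seated.
- tube_thick: Loose thick grey-white sample tube, diameter 28 mm, 115 mm long with its hexagonal white cap (14 mm long, 30 mm across flats) at the +y end. Origin: on the axis at mid length; y runs along the tube. Starts lying on the rubber mat. Either end may face either way in the saddles.
- tube_thin: Loose thin grey-white sample tube, diameter 16 mm, 120 mm long with its hexagonal white cap (14 mm long, 18 mm across flats) at the +y end. Origin: on the axis at mid length; y runs along the tube. Starts lying on the rubber mat.
- tray: Black rubber mat fixed to the bench, 200 x 160 x 6 mm, on which both tubes start. Origin: centre of its underside.
- bottle: Bystander: brown bottle, 56 mm across, 125 mm tall, near one end of the tubes. Origin: centre of its underside.
- cup: Bystander: small white cup, 56 mm across, 50 mm tall, beside the case. Origin: centre of its underside.
- rack: Bystander: black rack full of small tubes, 60 (x) x 100 (y) x 94 mm tall. Origin: centre of its underside.
- cassette: Bystander: white test cassette lying flat on the bench beside the mat, 24 x 70 x 6 mm. Origin: centre of its underside.
Things that resemble listed ones, but are neither listed nor needed, are in the scene too. Leave any orange look-alike of the tube_thin alone.

How it is judged:
By the outcome, as a careful person would: the job done as asked, in the order asked, and still so for the second after the job is handed in, with the robot touching nothing.
It also fails if it takes over 72 s, if anything falls off the work surface, if the arm or the gripper's body presses on something with over 40 N, if the wrist force passes 120 N, or if a joint passes its speed limit or range.

## Working session

There is one attempt and no reset: what is moved stays moved. The work goes in short steps, Python scripts to look and compute and a shell command to move; the robot and the scene stay as the last step left them, time stands still between calls to the robot, and variables do not carry over. Pictures are saved under pics/ and viewed, at most 10 in all, crops included, and the job is handed in when it is done.

```bash
mkdir -p pics
cat > h.py <<'E'
from plant import *
import numpy as np, cv2
from scipy.spatial.transform import Rotation as R
def ray(s,u,v):
    d=R.from_quat(s["orientation"]).as_matrix()@np.linalg.inv(s["mtx"])@np.array([u,v,1.0]); return np.array(s["xyz"]),d
def plane(s,u,v,z):
    o,d=ray(s,u,v); return o+d*(z-o[2])/d[2]
def proj(s,p):
    c=R.from_quat(s["orientation"]).as_matrix().T@(np.array(p)-np.array(s["xyz"])); q=s["mtx"]@c; return q[:2]/q[2]
E
python3 - <<'E'
from h import *
import pickle
print(get_state())
for n in("side","top"):
    s=snapshot(n); cv2.imwrite(f"pics/{n}0.png",s["frame"][:,:,::-1]); s={k:np.array(v) if not isinstance(v,str) else v for k,v in s.items()}
    print(n,s["xyz"],R.from_quat(s["orientation"]).as_matrix().round(3).tolist(),s["mtx"].tolist()); pickle.dump(s,open(n+"0.pkl","wb"))
E
```

```text
{'clock': 0.0, 'q': array([ 1.1677928 ,  0.68999565, -0.19448849,  1.56636909,  0.1572965 ,
        0.90248158, -0.21509522]), 'qd': array([ 0.00141791, -0.000421  , -0.00222525, -0.00098451,  0.00155469,
        0.00060522, -0.00068428]), 'joint_torque': array([-6.79905006e-04, -5.27557969e+01, -1.26664538e+00, -1.53426325e+01,
       -5.25597122e-02,  6.59855941e-03,  2.03568338e-04]), 'tool_pos': array([ 0.26407409, -0.56576094,  0.23789542]), 'eef_rot': array([ 9.76236932e-01,  2.16703909e-01, -2.72727184e-04, -8.91176392e-04]), 'contact_force': array([-1.02408921, -0.4666211 , -0.62914414]), 'moment': array([-0.03006458,  0.01311547, -0.0444344 ]), 'finger_force': 0.0, 'opening': 0.9985220342790438}
side [ 0.40545862 -0.76958685  0.57832239] [[0.959, -0.162, 0.231], [-0.282, -0.523, 0.804], [-0.01, -0.837, -0.547]] [[482.92812984863076, 0.0, 317.54356169074765], [0.0, 482.92812984863076, 234.43860756617033], [0.0, 0.0, 1.0]]
top [ 0.44937324 -0.03056418  0.8195512 ] [[0.033, -0.976, 0.217], [-0.999, -0.033, 0.004], [0.003, -0.217, -0.976]] [[453.39399294001976, 0.0, 324.794382651877], [0.0, 453.39399294001976, 246.4548282975531], [0.0, 0.0, 1.0]]
```

View pics/top0.png

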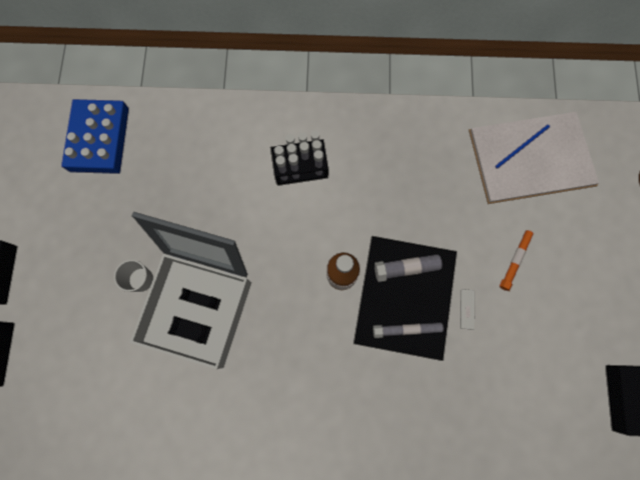

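View pics/side0.png

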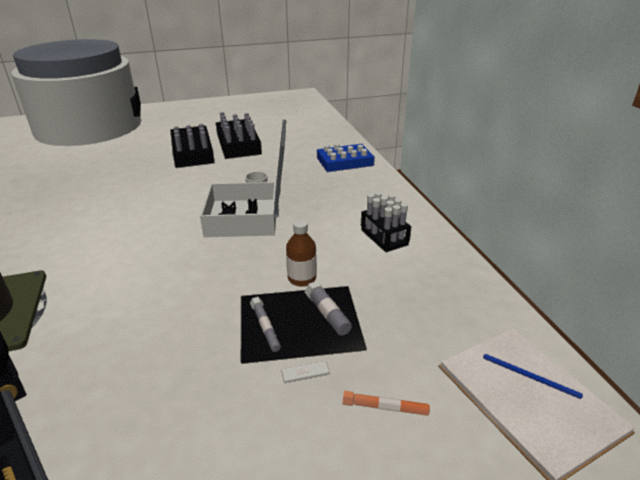

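Run:
```python
import cv2,numpy as np
f=cv2.imread("pics/top0.png")
a=cv2.resize(f[205:375,110:260],None,fx=3.5,fy=3.5,interpolation=cv2.INTER_CUBIC)
b=cv2.resize(f[230:365,350:480],None,fx=2,fy=2,interpolation=cv2.INTER_CUBIC)
c=np.zeros((595,790,3),np.uint8); c[:a.shape[0],:a.shape[1]]=a; c[:b.shape[0],527:527+b.shape[1]]=b
cv2.imwrite("pics/crop1.png",c)
```

```text
(no output)
```

View pics/crop1.png

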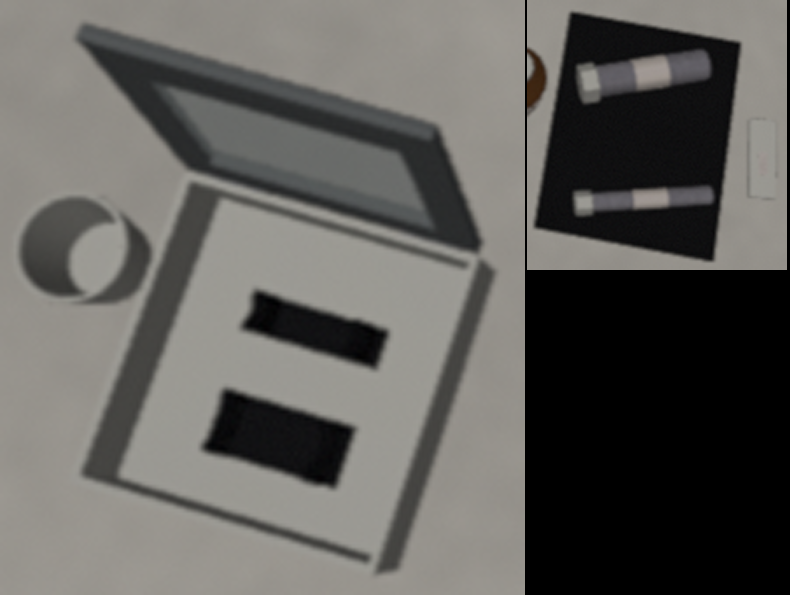

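```bash
cat > m.py <<'E'
from h import *; import pickle
s=pickle.load(open("top0.pkl","rb")); f=s["frame"]; g=cv2.cvtColor(f,cv2.COLOR_RGB2GRAY)
def rect(mask,x0,y0):
    c=max(cv2.findContours(mask,0,1)[0],key=cv2.contourArea)
    return cv2.contourArea(c),cv2.minAreaRect(c+np.array([x0,y0]))
for n,(x0,x1,y0,y1),z in(("thick",(368,448,250,286),.0205),("thin",(366,448,315,345),.0145)):
    m=(g[y0:y1,x0:x1]>60).astype(np.uint8); a,r=rect(m,x0,y0)
    b=cv2.boxPoints(r); P=np.array([plane(s,*p,z) for p in b]); e=[P[1]-P[0],P[2]-P[1]]
    L=max(e,key=np.linalg.norm); L=L*np.sign(L[1])
    print(n,a,r,"c",plane(s,*r[0],z).round(4),[round(np.linalg.norm(v),4) for v in e],"dir deg",np.degrees(np.arctan2(L[1],L[0])).round(1))
m=(g[230:370,345:462]<30).astype(np.uint8); a,r=rect(m,345,230)
print("mat",[plane(s,*p,.006).round(3).tolist() for p in cv2.boxPoints(r)])
for n,(x0,x1,y0,y1),z in(("front",(165,213,313,346),.026),("back",(175,225,284,312),.03)):
    m=(g[y0:y1,x0:x1]<70).astype(np.uint8); a,r=rect(m,x0,y0); b=cv2.boxPoints(r)
    P=np.array([plane(s,*p,z) for p in b]); e=[P[1]-P[0],P[2]-P[1]]; L=max(e,key=np.linalg.norm);L=L*np.sign(L[1])
    print(n,a,b.round(1).tolist(),plane(s,*r[0],z).round(4),[round(np.linalg.norm(v),4) for v in e],np.degrees(np.arctan2(L[1],L[0])).round(1))
k={k:np.array(v)/3.5+[110,205] for k,v in dict(bl=(190,180),br=(480,256),fl=(84,472),fr=(377,572)).items()}
C={a:plane(s,*v,.054) for a,v in k.items()}
for a in C: print(a,C[a].round(4))
print("case c",sum(C.values())/4,[round(np.linalg.norm(C[a]-C[b]),4) for a,b in("bl br","fl fr","bl fl","br fr") for a,b in[(a,b)]] if 0 else [round(float(np.linalg.norm(C[a]-C[b])),4) for a,b in(("bl","br"),("fl","fr"),("bl","fl"),("br","fr"))])
E
python3 m.py
```

```text
thick 949.5 ((407.7115783691406, 265.55767822265625), (19.415496826171875, 66.67948150634766), 78.69007110595703) c [ 0.5965 -0.1767  0.0205] [np.float64(0.121), np.float64(0.0351)] dir deg 103.3
thin 580.0 ((407.5499267578125, 330.0467834472656), (12.18720817565918, 69.1898193359375), 88.15238952636719) c [ 0.4831 -0.1768  0.0145] [np.float64(0.1215), np.float64(0.021)] dir deg 93.7
mat [[0.456, -0.084, 0.006], [0.651, -0.114, 0.006], [0.629, -0.275, 0.006], [0.435, -0.237, 0.006]]
front 642.0 [[167.6999969482422, 333.0], [173.0, 315.5], [210.6999969482422, 326.79998779296875], [205.39999389648438, 344.29998779296875]] [0.4706 0.2011 0.026 ] [np.float64(0.0306), np.float64(0.0691)] 75.6
back 388.0 [[179.3000030517578, 298.3999938964844], [182.5, 287.6000061035156], [220.3000030517578, 298.8999938964844], [217.10000610351562, 309.70001220703125]] [0.5244 0.1867 0.03  ] [np.float64(0.0194), np.float64(0.0698)] 75.4
bl [0.5924 0.2478 0.054 ]
br [0.5595 0.1029 0.054 ]
fl [0.4507 0.2824 0.054 ]
fr [0.4097 0.1405 0.054 ]
case c [0.50307227 0.19337411 0.054     ] [0.1486, 0.1477, 0.1459, 0.1545]
```

```bash
cat > go.py <<'E'
import sys
from h import *
# usage: go.py x y z yaw(deg of tool x) [tilt deg about tool x]
def target(yaw,tilt=0):
    a=np.radians(yaw); M=np.array([[np.cos(a),np.sin(a),0],[np.sin(a),-np.cos(a),0],[0,0,-1]])
    return R.from_matrix(M)*R.from_rotvec([np.radians(tilt),0,0])
if __name__=="__main__":
    x,y,z,yaw=map(float,sys.argv[1:5]); t=float(sys.argv[5]) if len(sys.argv)>5 else 0
    st=get_state(); A=R.from_quat(st["eef_rot"]); d=np.array([x,y,z])-st["tool_pos"]
    T=target(yaw,t)
    print("t",round(st["clock"],2),"pos",st["tool_pos"].round(4),"F",st["contact_force"].round(1),"open",round(st["opening"]*.0881,4),"grip",round(st["finger_force"],1))
    print("shift in tool mm",(A.inv().apply(d)*1000).round(1),"after turn mm",(T.inv().apply(d)*1000).round(1),"turn",(A.inv()*T).as_rotvec().round(4))
E
python3 go.py 0.5965 -0.1767 0.16 103.3
python3 - <<'E'
from h import *
print(np.array(snapshot("wrist")["mount"]).round(3).tolist())
import pickle
s=pickle.load(open("top0.pkl","rb"))
ax=np.array([-np.sin(np.radians(-14.7)),np.cos(np.radians(-14.7)),0]); cx=np.array([ax[1],-ax[0],0])
c=np.array([.5025,.1927,0])
for uv,sg in(((132.3,213),1),((234.9,242),-1)):
    h=c+cx*.078+ax*.076*sg+[0,0,.0545]; o,d=ray(s,*uv); p=o+d*((h-o)@ax)/(d@ax)-h; print((p@cx).round(4),p[2].round(4),np.arctan2(p[2],-p@cx).round(3),np.linalg.norm(p).round(4))
E
```

```text
t 0.1 pos [ 0.2641 -0.5658  0.238 ] F [-0.6  0.3  0.6] open 0.0883 grip 0.0
shift in tool mm [ 465.8 -211.8   78.3] after turn mm [302.2 413.   78. ] turn [-1.400e-03 -1.000e-03 -1.366e+00]
[[0.0, -0.955, -0.295, 0.077], [1.0, 0.0, -0.001, -0.001], [0.001, -0.295, 0.955, -0.146], [0.0, 0.0, 0.0, 1.0]]
0.0255 0.1611 1.728 0.1631
0.0255 0.1705 1.719 0.1724
```

```bash
python3 -m jog '[[[0.0466,-0.0212,0,0,0,0],[0.0466,-0.0212,0,0,0,0],[0.0466,-0.0212,0,0,0,0],[0.0466,-0.0212,0,0,0,0],[0.0466,-0.0212,0,0,0,0],[0.0466,-0.0212,0,0,0,0],[0.0466,-0.0212,0,0,0,0],[0.0466,-0.0212,0,0,0,0],[0.0466,-0.0212,0,0,0,0],[0.0466,-0.0212,0,0,0,0],[0,0,0,0,0,0]]]'
python3 -m jog '[[[0,0,0.008,0,0,-0.171],[0,0,0.01,0,0,-0.171],[0,0,0.01,0,0,-0.171],[0,0,0.01,0,0,-0.171],[0,0,0.01,0,0,-0.171],[0,0,0.01,0,0,-0.171],[0,0,0.01,0,0,-0.171],[0,0,0.01,0,0,-0.169],[0,0,0,0,0,0]]]'
python3 go.py 0.5965 -0.1767 0.16 103.3
python3 - <<'E'
from h import *
st=get_state(); s=snapshot("wrist"); cv2.imwrite("pics/w1.png",s["frame"][:,:,::-1])
E
```

```text
clock: 1.52
tool_pos: [0.5998, -0.171, 0.2383]
eef_rot: [0.975, 0.221, 0.001, -0.002]
contact_force: [0.1, -0.3, 0.2]
opening: 0.999
finger_force: 0.0
clock: 2.65
tool_pos: [0.5954, -0.1785, 0.1596]
eef_rot: [0.622, 0.783, -0.001, -0.001]
contact_force: [-0.4, -0.4, 0.1]
opening: 0.997
finger_force: 0.0
t 2.65 pos [ 0.5954 -0.1785  0.1596] F [-0.4 -0.4  0.1] open 0.0878 grip 0.0
shift in tool mm [ 1.5  1.5 -0.4] after turn mm [ 1.5  1.5 -0.4] turn [-0.0027 -0.0006 -0.0035]
```

View pics/w1.png

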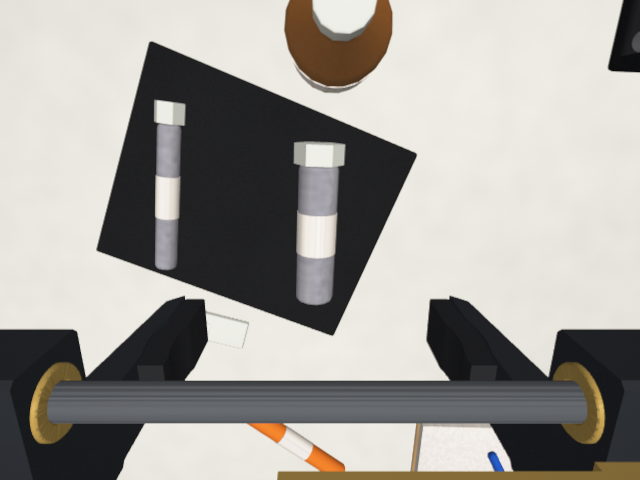

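```bash
cat > w.py <<'E'
from h import *
def wsnap(name=None):
    st=get_state(); s=snapshot("wrist"); M=np.array(s["mount"]); A=R.from_quat(st["eef_rot"])
    o=dict(frame=s["frame"],mtx=np.array(s["mtx"]),xyz=st["tool_pos"]+A.apply(M[:3,3]),orientation=(A*R.from_matrix(M[:3,:3])).as_quat())
    if name: cv2.imwrite("pics/"+name,s["frame"][:,:,::-1])
    return o
def tube(s,x0,x1,y0,y1,z,thr=75):
    g=cv2.cvtColor(s["frame"],cv2.COLOR_RGB2GRAY)[y0:y1,x0:x1]
    c=max(cv2.findContours((g>thr).astype(np.uint8),0,1)[0],key=cv2.contourArea)[:,0]+[x0,y0]
    P=np.array([plane(s,*p,z)[:2] for p in c]); r=cv2.minAreaRect(P.astype(np.float32)*1000); b=cv2.boxPoints(r); e=[b[1]-b[0],b[2]-b[1]]
    L=max(e,key=np.linalg.norm);L=L*np.sign(L[1]); return np.array(r[0]).round(1),np.round(r[1],1),np.degrees(np.arctan2(L[1],L[0])).round(1)
E
python3 - <<'E'
from w import *
s=wsnap(); print(tube(s,270,365,125,315,.0205),tube(s,140,200,90,278,.0145))
E
```

```text
(array([ 594.9, -176. ]), array([ 35.1, 121.6]), np.float32(102.0)) (array([ 484.8, -175.1]), array([ 21.2, 122.6]), np.float32(97.1))
```

```bash
python3 - <<'E'
from w import *
s=wsnap(); g=cv2.cvtColor(s["frame"],cv2.COLOR_RGB2GRAY)
for x0,x1,y0,y1,z in((270,365,170,290,.0205),(140,200,130,258,.0145)):
    Q=[]
    for v in range(y0,y1,4):
        u=np.where(g[v,x0:x1]>75)[0]; Q.append(plane(s,x0+(u[0]+u[-1])/2,v,z)[:2])
    d=cv2.fitLine(np.float32(Q)*1000,cv2.DIST_L2,0,.01,.01).ravel(); print(d.round(3),np.degrees(np.arctan2(d[1],d[0])).round(1))
E
python3 go.py 0.5955 -0.1763 0.04 103
```

```text
[ 3.43000e-01 -9.39000e-01  5.97096e+02 -1.76676e+02] -69.9
[ 9.90000e-02 -9.95000e-01  4.83678e+02 -1.77156e+02] -84.3
t 2.8 pos [ 0.5969 -0.1777  0.1611] F [ 0.4 -0.   1.1] open 0.0878 grip 0.0
shift in tool mm [  1.8  -1.1 121.1] after turn mm [  1.7  -1.  121.1] turn [0.0002 0.0006 0.0019]
```

Run:
```python
from w import *
s=wsnap(); g=cv2.cvtColor(s["frame"],cv2.COLOR_RGB2GRAY)
Q=[]
for v in range(170,290,4):
    u=np.where(g[v,285:342]>75)[0]+285; Q.append(plane(s,(u[0]+u[-1])/2,v,.0205)[:2])
d=cv2.fitLine(np.float32(Q)*1000,cv2.DIST_L2,0,.01,.01).ravel(); print(d.round(3),np.degrees(np.arctan2(d[1],d[0])).round(1),u[0],u[-1])
```

```text
[ 1.92000e-01 -9.81000e-01  5.94178e+02 -1.77319e+02] -78.9 294 329
```

```bash
python3 go.py 0.595 -0.1765 0.01 102; python3 -m jog '[[[0.001,0.001,0.03,0,0,0.02],[0,0,0.04,0,0,0],[0,0,0.04,0,0,0],[0,0,0.025,0,0,0],[0,0,0.013,0,0,0],[0,0,0,0,0,0]]]' 0.06
python3 go.py 0.595 -0.1765 0.009 102
```

```text
t 2.85 pos [ 0.5971 -0.1776  0.1612] F [-0.6  0.5 -0.3] open 0.0882 grip 0.0
shift in tool mm [  1.6  -1.9 151.2] after turn mm [  1.5  -1.8 151.2] turn [0.0005 0.0008 0.0201]
clock: 3.6
tool_pos: [0.5977, -0.1758, 0.0126]
eef_rot: [0.628, 0.778, -0.0, -0.0]
contact_force: [-0.1, 0.1, 0.3]
opening: 0.685
finger_force: 0.0
t 3.6 pos [ 0.5977 -0.1758  0.0126] F [-0.1  0.1  0.3] open 0.0603 grip 0.0
shift in tool mm [-0.1 -2.8  3.6] after turn mm [-0.1 -2.8  3.6] turn [-0.0005  0.0001  0.0022]
```

```bash
python3 -m jog '[[[0,-0.0027,0.003,0,0,0],[0,0,0,0,0,0],[0,0,0,0,0,0],[0,0,0,0,0,0],[0,0,0,0,0,0],[0,0,0,0,0,0]]]' 0.01 20
python3 -m jog '[[[0,0,-0.02,0,0,0],[0,0,-0.04,0,0,0],[0,0,-0.04,0,0,0],[0,0,-0.04,0,0,0],[0,0,0,0,0,0]]]' 
python3 go.py 0.4706 0.2011 0.16 75.4
```

```text
clock: 4.35
tool_pos: [0.5954, -0.1766, 0.0102]
eef_rot: [0.628, 0.778, 0.0, 0.0]
contact_force: [-0.0, 0.3, 5.2]
opening: 0.312
finger_force: 20.0
clock: 4.97
tool_pos: [0.5974, -0.1765, 0.1539]
eef_rot: [0.628, 0.778, 0.002, 0.003]
contact_force: [-1.0, 0.4, -0.8]
opening: 0.309
finger_force: 20.0
t 4.97 pos [ 0.5974 -0.1765  0.1539] F [-1.   0.4 -0.8] open 0.0273 grip 20.0
shift in tool mm [395.8 -44.5  -7.4] after turn mm [ 333.4 -217.9   -6.1] turn [0.0073 0.0009 0.4667]
```

```bash
python3 -m jog '[[[0,0,-0.013,0,0,0.156],[0,0,-0.013,0,0,0.156],[0,0,-0.013,0,0,0.156],[0.032,-0.027,0,0,0,0],[0.032,-0.027,0,0,0,0],[0.032,-0.027,0,0,0,0],[0.032,-0.027,0,0,0,0],[0.032,-0.027,0,0,0,0],[0.032,-0.027,0,0,0,0],[0.032,-0.027,0,0,0,0],[0.032,-0.027,0,0,0,0],[0,0,0,0,0,0]]]' 
python3 go.py 0.4706 0.2011 0.1 75.4
python3 -c "
from w import *; import pickle
pickle.dump(wsnap('w2.png'),open('w2.pkl','wb'))"
```

```text
clock: 6.48
tool_pos: [0.4488, 0.1292, 0.1885]
eef_rot: [0.789, 0.614, -0.0, -0.001]
contact_force: [-0.3, -0.8, -1.0]
opening: 0.31
finger_force: 20.0
t 6.47 pos [0.4488 0.1292 0.1885] F [-0.3 -0.8 -1. ] open 0.0273 grip 20.0
shift in tool mm [74.9  3.6 88.5] after turn mm [75.   3.  88.5] turn [-0.0021 -0.0008  0.0062]
```

View pics/w2.png

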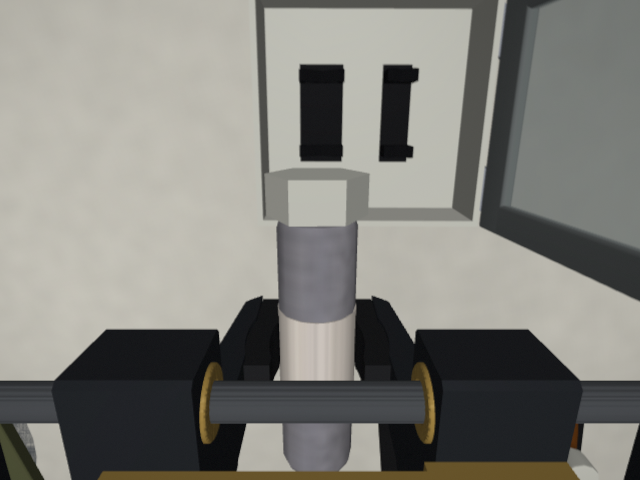

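Run:
```python
import pickle
from w import *
s=pickle.load(open("w2.pkl","rb")); g=cv2.cvtColor(s["frame"],cv2.COLOR_RGB2GRAY)
for n,x0,x1,zt in(("wide",285,360,.030),("narrow",365,430,.036)):
    m=g[50:166,x0:x1]<50
    rows=np.where(m.sum(1)>15)[0]+50; print(n,rows[0],rows[-1])
    ed={v:(np.where(m[v-50])[0][[0,-1]]+x0).tolist() for v in list(range(rows[0],rows[-1]+1,5))}; print(ed)
    a=ed[rows[0]+5]; b=ed[sorted(ed)[-1]-5 if sorted(ed)[-1]>rows[-1]-4 else sorted(ed)[-1]]
    far=plane(s,np.mean(a),rows[0]-.5,zt); near=plane(s,np.mean(b),rows[-1]-10,zt)
    nf=plane(s,np.mean(b),rows[-1]+.5,.008); print("far",far.round(4),"near",near.round(4),"nearfloor",nf.round(4),np.linalg.norm((far-nf)[:2]).round(4),"mid",((far+nf)/2).round(4),"widths",np.linalg.norm(plane(s,a[0],rows[0]+5,zt)-plane(s,a[1],rows[0]+5,zt)).round(4))
    d=far-near; print(np.degrees(np.arctan2(d[1],d[0])))
```

```text
wide 65 160
{65: [301, 341], 70: [300, 343], 75: [300, 343], 80: [300, 343], 85: [301, 341], 90: [301, 341], 95: [301, 341], 100: [301, 341], 105: [301, 341], 110: [301, 341], 115: [301, 341], 120: [301, 341], 125: [301, 340], 130: [301, 340], 135: [301, 340], 140: [301, 340], 145: [301, 341], 150: [301, 341], 155: [301, 341], 160: [302, 340]}
far [0.4791 0.2385 0.03  ] near [0.4648 0.1828 0.03  ] nearfloor [0.4626 0.1735 0.008 ] 0.0671 mid [0.4708 0.206  0.019 ] widths 0.0297
75.59157917302535
narrow 66 160
{66: [384, 411], 71: [384, 417], 76: [384, 417], 81: [383, 413], 86: [383, 409], 91: [383, 409], 96: [383, 409], 101: [383, 408], 106: [382, 408], 111: [382, 408], 116: [382, 407], 121: [382, 407], 126: [381, 407], 131: [381, 406], 136: [381, 406], 141: [381, 406], 146: [380, 409], 151: [380, 412], 156: [380, 411]}
far [0.5304 0.2241 0.036 ] near [0.5165 0.1702 0.036 ] nearfloor [0.5195 0.1591 0.008 ] 0.0659 mid [0.525  0.1916 0.022 ] widths 0.0223
75.53834070034429
```

```bash
python3 go.py 0.4701 0.2025 0.09 75.6; python3 -m jog '[[[0.03,0.0015,0,0,0,0.003],[0.03,0.0015,0,0,0,0],[0.016,0,0.02,0,0,0],[0,0,0.04,0,0,0],[0,0,0.03,0,0,0],[0,0,0.01,0,0,0],[0,0,0,0,0,0]]]'; python3 go.py 0.4701 0.2025 0.0265 75.6;python3 go.py 0.4701 0.2025 0.0265 75.6
```

```text
t 6.53 pos [0.4498 0.127  0.1884] F [ 0.5 -0.7 -0.9] open 0.0276 grip 20.0
shift in tool mm [78.3  0.9 98.4] after turn mm [78.2  0.9 98.4] turn [-0.0013  0.0006 -0.0009]
clock: 7.4
tool_pos: [0.4734, 0.1976, 0.0884]
eef_rot: [0.793, 0.609, -0.001, 0.0]
contact_force: [1.0, 0.2, -0.9]
opening: 0.307
finger_force: 20.0
t 7.4 pos [0.4734 0.1976 0.0884] F [ 1.   0.2 -0.9] open 0.0271 grip 20.0
shift in tool mm [ 3.9 -4.4 61.9] after turn mm [ 3.9 -4.4 61.9] turn [-0.0004  0.0012 -0.0089]
t 7.4 pos [0.4734 0.1976 0.0884] F [ 1.   0.2 -0.9] open 0.0271 grip 20.0
shift in tool mm [ 3.9 -4.4 61.9] after turn mm [ 3.9 -4.4 61.9] turn [-0.0004  0.0012 -0.0089]
```

```bash
python3 - <<'E'
t=open("go.py").read()
t=t.replace('st=get_state(); A','''S=[get_state()]
    for _ in range(5): snapshot("top"); S.append(get_state())
    st=S[-1]; st["tool_pos"]=np.mean([q["tool_pos"] for q in S],0); print("sd mm",(np.std([q["tool_pos"] for q in S],0)*1000).round(1)); st["contact_force"]=np.mean([q["contact_force"] for q in S],0); A''')
open("go.py","w").write(t)
E
python3 go.py 0.4701 0.2025 0.0265 75.6
```

```text
sd mm [0.2 0.4 0.4]
t 7.65 pos [0.4739 0.1984 0.0894] F [ 0.5  0.2 -0.6] open 0.0273 grip 20.0
shift in tool mm [ 2.9 -4.8 62.9] after turn mm [ 3.  -4.7 62.9] turn [ 0.0015 -0.0013 -0.008 ]
```

```bash
python3 -m jog '[[[0.003,-0.0047,0.02,0,0,-0.008],[0,0,0.015,0,0,0],[0,0,0,0,0,0],[0,0,0,0,0,0]]]'; python3 go.py 0.4701 0.2025 0.0265 75.6
python3 -c "
from w import *
import pickle
s=wsnap(); t={k:np.array(v) for k,v in snapshot('top').items() if k!='name'}; d={k:np.array(v) for k,v in snapshot('side').items()}
a=s['frame'][0:300,150:500]; b=cv2.resize(d['frame'][150:260,180:310],None,fx=3.3,fy=2.7,interpolation=2); 
c=np.zeros((600,790,3),np.uint8); c[:300,:350]=a; c[:b.shape[0],355:355+b.shape[1]]=b[:,:435]; e=cv2.resize(t['frame'][240:380,120:260],None,fx=2.1,fy=2.1,interpolation=2); c[302:302+e.shape[0],:e.shape[1]]=e
cv2.imwrite('pics/c2.png',c[:,:,::-1])"
```

```text
clock: 8.15
tool_pos: [0.4698, 0.2026, 0.054]
eef_rot: [0.79, 0.613, 0.0, 0.0]
contact_force: [0.8, 0.6, -0.5]
opening: 0.309
finger_force: 20.0
sd mm [0.1 0.  0.1]
t 8.4 pos [0.4698 0.2027 0.0541] F [ 0.3  0.3 -0.7] open 0.0277 grip 20.0
shift in tool mm [-0.1  0.3 27.6] after turn mm [-0.1  0.3 27.6] turn [ 0.0006 -0.0005  0.    ]
```

View pics/c2.png

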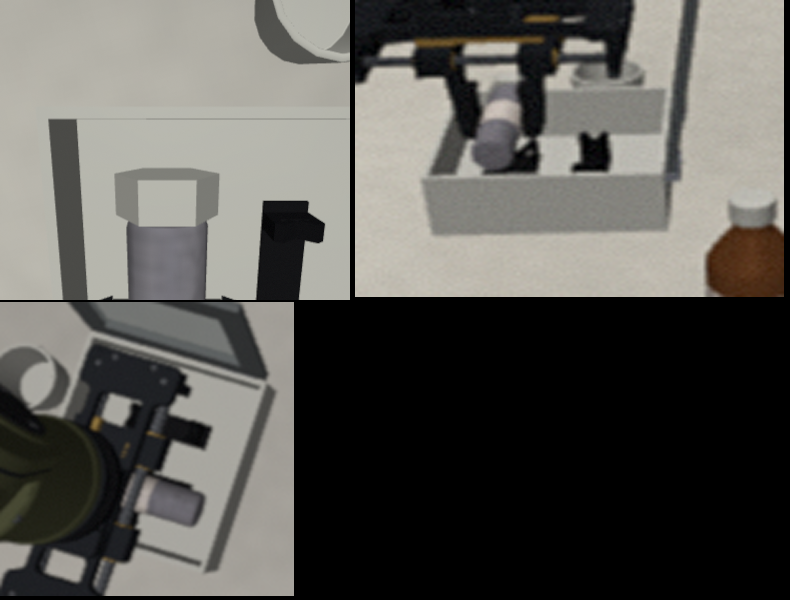

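```bash
python3 -m jog '[[[0,0,0.01,0,0,0],[0,0,0.008,0,0,0],[0,0,0.004,0,0,0],[0,0,0.002,0,0,0],[0,0,0,0,0,0]]]'; python3 go.py 0.4701 0.2025 0.0265 75.6
```

```text
clock: 9.18
tool_pos: [0.4694, 0.2027, 0.0296]
eef_rot: [0.79, 0.613, -0.0, 0.0]
contact_force: [0.3, -0.1, -0.4]
opening: 0.311
finger_force: 20.0
sd mm [0.1 0.  0.1]
t 9.43 pos [0.4695 0.2027 0.0298] F [ 0.2  0.  -0.7] open 0.0271 grip 20.0
shift in tool mm [-0.1  0.6  3.3] after turn mm [-0.1  0.6  3.3] turn [ 0.0003 -0.0002  0.0003]
```

```bash
python3 -m jog '[[[0,0,0.001,0,0,0],[0,0,0.001,0,0,0],[0,0,0,0,0,0]]]'; python3 go.py 0.4701 0.2025 0.0265 75.6
```

```text
clock: 9.8
tool_pos: [0.4694, 0.2027, 0.0276]
eef_rot: [0.79, 0.613, -0.0, 0.0]
contact_force: [0.5, -0.0, 0.2]
opening: 0.309
finger_force: 20.0
sd mm [0. 0. 0.]
t 10.05 pos [0.4694 0.2027 0.0277] F [-0.1  0.1 -0.3] open 0.0277 grip 20.0
shift in tool mm [-0.   0.7  1.2] after turn mm [-0.   0.7  1.2] turn [0.0001 0.     0.0003]
```

```bash
python3 -m jog '[[[0,0.0003,0.001,0,0,0],[0,0,0.0007,0,0,0],[0,0,0,0,0,0]]]'; python3 go.py 0.4701 0.2025 0.0265 75.6
```

```text
clock: 10.42
tool_pos: [0.47, 0.2027, 0.0264]
eef_rot: [0.79, 0.613, 0.0, 0.0]
contact_force: [0.1, 0.1, 4.7]
opening: 0.308
finger_force: 20.0
sd mm [0. 0. 0.]
t 10.68 pos [0.47   0.2027 0.0264] F [ 0.1 -0.4  5.5] open 0.0273 grip 20.0
shift in tool mm [-0.1  0.1 -0.1] after turn mm [-0.1  0.1 -0.1] turn [ 0.0007 -0.0003  0.0002]
```

```bash
python3 -m jog '[[[0,0,0,0,0,0],[0,0,0,0,0,0],[0,0,0,0,0,0],[0,0,-0.005,0,0,0],[0,0,-0.02,0,0,0],[0,0,-0.03,0,0,0],[0,0,-0.04,0,0,0],[0,0,-0.04,0,0,0],[0,0,0,0,0,0]]]' 0.04
python3 -c "
from w import *
import pickle
s=wsnap(); d={k:np.array(v) for k,v in snapshot('side').items()}
a=s['frame'][0:400,120:560]; b=cv2.resize(d['frame'][165:250,190:290],None,fx=3.4,fy=3.4,interpolation=2)
c=np.zeros((400,790,3),np.uint8); c[:400,:440]=a; c[:b.shape[0],445:445+b.shape[1]]=b
cv2.imwrite('pics/c3.png',c[:,:,::-1])"
python3 go.py 0.4837 -0.1770 0.16 95.5
```

```text
clock: 11.8
tool_pos: [0.4714, 0.2034, 0.1638]
eef_rot: [0.79, 0.613, 0.003, 0.001]
contact_force: [0.1, 0.3, -0.0]
opening: 0.452
finger_force: 0.0
sd mm [0.2 0.1 0.4]
t 12.15 pos [0.4692 0.2022 0.1602] F [ 0.1  0.1 -0.2] open 0.0401 grip 0.0
shift in tool mm [-363.8  108.2    0.6] after turn mm [-3.789e+02 -2.190e+01  2.000e-01] turn [-0.0018  0.0013 -0.3468]
```

View pics/c3.png

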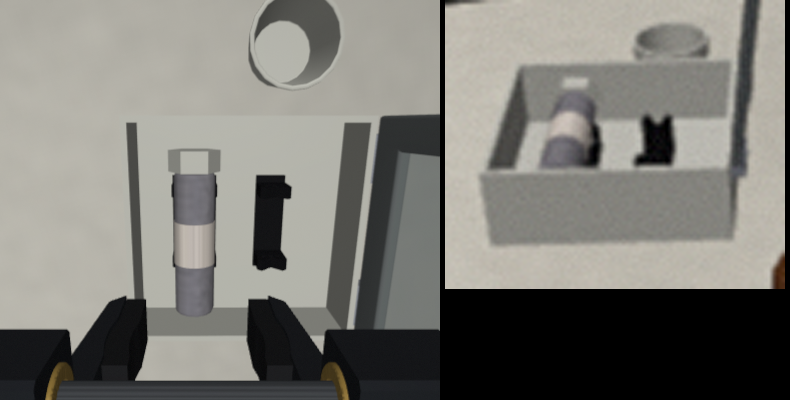

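```bash
python3 -m jog '[[[-0.0455,0.0135,0,0,0,0],[-0.0455,0.0135,0,0,0,0],[-0.0455,0.0135,0,0,0,0],[-0.0455,0.0135,0,0,0,0],[-0.0455,0.0135,0,0,0,0],[-0.0455,0.0135,0,0,0,0],[-0.0455,0.0135,0,0,0,0],[-0.0455,0.0135,0,0,0,0],[0,0,0,0,0,-0.116],[0,0,0,0,0,-0.116],[0,0,0,0,0,-0.116],[0,0,0,0,0,0]]]'
python3 go.py 0.4837 -0.1770 0.0085 95.6
python3 - <<'E'
from w import *
s=wsnap(); g=cv2.cvtColor(s["frame"],cv2.COLOR_RGB2GRAY)
c=proj(s,(.4837,-.177,.0145)); print(c)
x0=int(c[0])-45; Q=[];W=[]
for v in range(int(c[1])-60,int(c[1])+30,4):
    u=np.where(g[v,x0:x0+90]>75)[0]+x0
    if len(u): Q.append(plane(s,(u[0]+u[-1])/2,v,.0145)[:2]); W.append(int(u[-1]-u[0]))
d=cv2.fitLine(np.float32(Q)*1000,cv2.DIST_L2,0,.01,.01).ravel(); print(W,d.round(3),np.degrees(np.arctan2(d[1],d[0])).round(1)%180)
print(tube(s,int(c[0])-45,int(c[0])+45,int(c[1])-110,int(c[1])+90,.0145))
E
```

```text
clock: 13.65
tool_pos: [0.4836, -0.1767, 0.1603]
eef_rot: [0.672, 0.74, -0.0, -0.001]
contact_force: [0.8, 0.9, -0.3]
opening: 0.452
finger_force: 0.0
sd mm [0.1 0.  0.2]
t 13.9 pos [ 0.4838 -0.1767  0.1606] F [0.3 0.4 0. ] open 0.0401 grip 0.0
shift in tool mm [-3.000e-01 -1.000e-01  1.521e+02] after turn mm [-3.000e-01 -1.000e-01  1.521e+02] turn [-0.0002  0.0001 -0.0015]
[316.64908456 228.68177106]
[57, 57, 57, 22, 21, 21, 21, 20, 20, 20, 20, 22, 22, 22, 22, 22, 22, 22, 22, 22, 22, 21, 20] [ 2.18000e-01 -9.76000e-01  4.81225e+02 -1.64935e+02] 102.6
(array([ 483.8, -175.2]), array([ 21.2, 122.6]), np.float32(95.5))
```

```bash
python3 -m jog '[[[0.0015,0,0.04,0,0,0],[0,0,0.04,0,0,0],[0,0,0.04,0,0,0],[0,0,0.02,0,0,0],[0,0,0.009,0,0,0],[0,0,0,0,0,0],[0,0,0,0,0,0]]]'
python3 go.py 0.4838 -0.1752 0.0085 95.5
```

```text
clock: 14.82
tool_pos: [0.4844, -0.1755, 0.0129]
eef_rot: [0.672, 0.74, 0.0, 0.001]
contact_force: [0.2, -0.6, -0.3]
opening: 0.452
finger_force: 0.0
sd mm [0.1 0.  0.1]
t 15.07 pos [ 0.4843 -0.1755  0.0128] F [-0.2  0.1 -0.2] open 0.0397 grip 0.0
shift in tool mm [ 0.4 -0.5  4.3] after turn mm [ 0.4 -0.5  4.3] turn [0.0009 0.0003 0.0007]
```

```bash
python3 -m jog '[[[0,-0.0005,0.003,0,0,0],[0,0,0.0015,0,0,0],[0,0,0,0,0,0]]]'; python3 go.py 0.4838 -0.1752 0.0085 95.5
python3 -m jog '[[[0,0,0,0,0,0],[0,0,0,0,0,0],[0,0,0,0,0,0],[0,0,0,0,0,0],[0,0,0,0,0,0]]]' 0.005 15
python3 -m jog '[[[0,0,-0.02,0,0,0],[0,0,-0.04,0,0,0],[0,0,-0.04,0,0,0],[0,0,-0.04,0,0,0],[0,0,-0.04,0,0,0],[0,0,0,0,0,0]]]'
python3 go.py 0.5 0.12 0.19 75.6
```

```text
clock: 15.45
tool_pos: [0.4832, -0.1753, 0.0073]
eef_rot: [0.672, 0.741, -0.0, -0.0]
contact_force: [1.2, 0.6, -0.5]
opening: 0.457
finger_force: 0.0
sd mm [0.1 0.  0.1]
t 15.7 pos [ 0.4833 -0.1753  0.0075] F [-0.1  0.2 -0.2] open 0.0401 grip 0.0
shift in tool mm [ 0.1  0.5 -1. ] after turn mm [ 0.1  0.5 -1. ] turn [0.0001 0.0001 0.001 ]
clock: 16.32
tool_pos: [0.4833, -0.1754, 0.0076]
eef_rot: [0.672, 0.741, 0.0, 0.0]
contact_force: [0.3, 0.8, 0.5]
opening: 0.171
finger_force: 15.0
clock: 17.08
tool_pos: [0.4849, -0.1757, 0.19]
eef_rot: [0.672, 0.74, 0.001, 0.002]
contact_force: [0.1, -0.5, -0.9]
opening: 0.172
finger_force: 15.0
sd mm [0.9 0.1 1.2]
t 17.32 pos [ 0.4831 -0.1755  0.1875] F [-0.2 -0.2 -0.6] open 0.0154 grip 15.0
shift in tool mm [292.5  45.5  -2.4] after turn mm [290.4 -57.1  -2.5] turn [-2.700e-03 -3.000e-04  3.485e-01]
```

```bash
python3 -m jog '[[[0,0,-0.005,0,0,0.117],[0,0,-0.005,0,0,0.116],[0,0,-0.005,0,0,0.116],[0.0454,-0.0086,0,0,0,0],[0.0454,-0.0086,0,0,0,0],[0.0454,-0.0086,0,0,0,0],[0.0454,-0.0086,0,0,0,0],[0.0454,-0.0086,0,0,0,0],[0.0454,-0.0086,0,0,0,0],[0.0454,-0.0086,0,0,0,0],[0.0454,-0.0086,0,0,0,0],[0,0,0,0,0,0]]]'
python3 -m jog '[[[0,0,0,-0.1,0,0],[0,0,0,-0.1,0,0],[0,0,0,-0.114,0,0],[0,0,0,0,0,0],[0,0,0,0,0,0]]]'
python3 go.py 0.5067 0.1931 0.075 75.6 -18; python3 go.py 0.5580 0.1799 0.075 75.6 -18
python3 -c "
from plant import *; print(get_state()['q'].round(2))"
```

```text
clock: 18.82
tool_pos: [0.5062, 0.1988, 0.2016]
eef_rot: [0.788, 0.616, 0.001, -0.002]
contact_force: [0.5, -0.8, 0.0]
opening: 0.173
finger_force: 15.0
clock: 19.45
tool_pos: [0.5078, 0.1929, 0.2023]
eef_rot: [0.781, 0.605, 0.095, 0.123]
contact_force: [0.8, -0.9, -0.3]
opening: 0.177
finger_force: 15.0
sd mm [0.3 0.3 0.1]
t 19.7 pos [0.5083 0.1924 0.2024] F [ 0.3 -0.2 -0.3] open 0.0154 grip 15.0
shift in tool mm [  0.2 -41.  120.7] after turn mm [  0.3 -41.1 120.7] turn [-0.0005  0.0005 -0.0038]
sd mm [0.2 0.3 0. ]
t 19.95 pos [0.5078 0.1928 0.2025] F [-0.2 -0.2 -0.4] open 0.0155 grip 15.0
shift in tool mm [  0.    9.9 137.3] after turn mm [ -0.    9.9 137.3] turn [-0.0002  0.0003 -0.0013]
[-0.6   0.57  0.02  2.1   0.73  0.34 -1.51]
```

```bash
python3 -m jog '[[[0,-0.0102,0.03,0,0,0],[0,-0.0102,0.03,0,0,0],[0,-0.0102,0.03,0,0,0],[0,-0.0102,0.03,0,0,0],[0,0,0,0,0,0],[0,0,0,0,0,0]]]'
python3 go.py 0.5067 0.1931 0.075 75.6 -18
python3 -c "
from w import *
s=wsnap(); d={k:np.array(v) for k,v in snapshot('side').items()}
b=cv2.resize(d['frame'][90:250,180:310],None,fx=3.4,fy=3.4,interpolation=2); a=s['frame'][:,:340]
c=np.zeros((544,790,3),np.uint8); c[:480,:340]=a; c[:b.shape[0],345:345+b.shape[1]]=b
cv2.imwrite('pics/c4.png',c[:,:,::-1])"
```

```text
clock: 20.7
tool_pos: [0.5059, 0.189, 0.1129]
eef_rot: [0.781, 0.604, 0.087, 0.129]
contact_force: [0.5, 0.3, 0.0]
opening: 0.176
finger_force: 15.0
sd mm [0.  0.  0.1]
t 20.95 pos [0.506  0.189  0.1131] F [ 0.5 -0.  -0.4] open 0.0155 grip 15.0
shift in tool mm [  4.8 -12.   36.1] after turn mm [  4.1 -12.   36.1] turn [-0.0018  0.0195  0.0011]
```

View pics/c4.png

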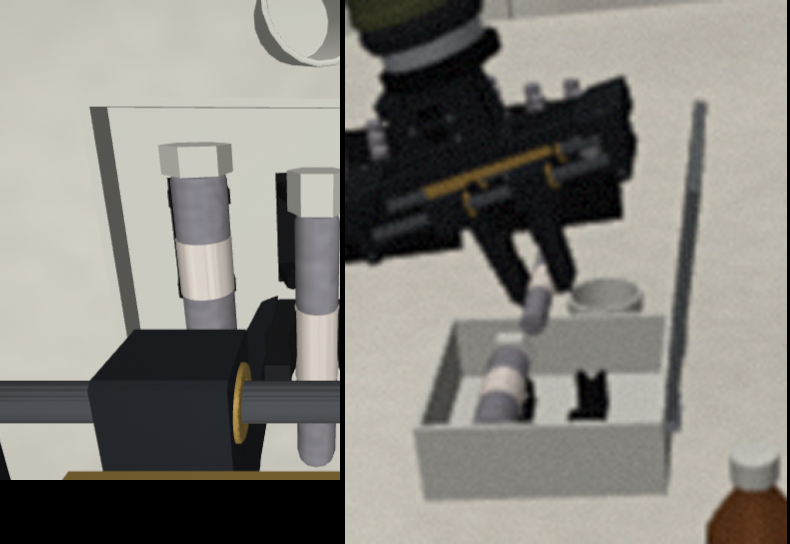

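```bash
python3 -c "
from plant import *; print(get_state()['q'].round(3))"
```

```text
[-0.691  0.763  0.164  2.166  1.397  0.132 -2.219]
```

```bash
python3 -m jog '[[[0,0.0102,-0.03,0,0,0],[0,0.0102,-0.03,0,0,0],[0,0.0102,-0.03,0,0,0],[0,0,0,0.1,0,0],[0,0,0,0.1,0,0],[0,0,0,0.114,0,0],[0,0,0,0,0,0],[0,0,0,0,0,0]]]'
python3 -c "
from plant import *; print(get_state()['q'].round(3))"
python3 -m jog '[[[0,0,0,0,0,0.17],[0,0,0,0,0,0.17],[0,0,0,0,0,0]]]'
python3 -c "
from plant import *; print(get_state()['q'].round(3))"
python3 go.py 0.5067 0.1931 0.2 255.6
```

```text
clock: 22.05
tool_pos: [0.5081, 0.1901, 0.1996]
eef_rot: [0.792, 0.611, -0.007, 0.008]
contact_force: [-0.2, -0.5, -0.6]
opening: 0.173
finger_force: 15.0
[-0.149  0.675 -0.507  1.84   0.479  0.763 -1.178]
clock: 22.42
tool_pos: [0.5078, 0.1909, 0.2001]
eef_rot: [0.883, 0.47, -0.005, 0.009]
contact_force: [-0.2, 0.0, 0.3]
opening: 0.173
finger_force: 15.0
[-0.208  0.659 -0.409  1.843  0.399  0.734 -1.437]
sd mm [0.3 0.2 0.1]
t 22.68 pos [0.5082 0.1906 0.2   ] F [ 0.1 -0.1 -0.2] open 0.0154 grip 15.0
shift in tool mm [ 1.2 -2.7 -0. ] after turn mm [-2.   2.1  0. ] turn [ 0.0256 -0.0091  2.7982]
```

```bash
python3 -m jog '[[[0,0,0,0,0,-0.175],[0,0,0,0,0,-0.175],[0,0,0,0,0,-0.175],[0,0,0,0,0,-0.175],[0,0,0,0,0,-0.175],[0,0,0,0,0,-0.175],[0,0,0,0,0,-0.175],[0,0,0,0,0,-0.175],[0,0,0,0,0,-0.175],[0,0,0,0,0,-0.175]]]'
python3 -m jog '[[[0,0,0,0,0,-0.175],[0,0,0,0,0,-0.175],[0,0,0,0,0,-0.175],[0,0,0,0,0,-0.175],[0,0,0,0,0,-0.175],[0,0,0,0,0,-0.175],[0,0,0,0,0,-0.175],[0,0,0,0,0,-0.175],[0,0,0,0,0,-0.175],[0,0,0,0,0,-0.16],[0,0,0,0,0,0]]]'
python3 -c "
from plant import *; print(get_state()['q'].round(3))"
python3 go.py 0.4911 0.1971 0.1 255.6
```

```text
clock: 23.92
tool_pos: [0.5091, 0.1898, 0.1998]
eef_rot: [0.204, 0.979, -0.009, 0.001]
contact_force: [0.7, -0.4, -0.9]
opening: 0.181
finger_force: 15.0
clock: 25.3
tool_pos: [0.5091, 0.1898, 0.1996]
eef_rot: [-0.611, 0.791, -0.007, -0.007]
contact_force: [-0.0, 0.4, 0.2]
opening: 0.175
finger_force: 15.0
[ 0.202  0.955 -1.286  1.82   1.001  1.216  1.471]
sd mm [0.  0.1 0.1]
t 25.55 pos [0.5091 0.1899 0.1998] F [ 0.4  0.  -0.4] open 0.0157 grip 15.0
shift in tool mm [-4.3 19.6 99.7] after turn mm [-2.5 19.2 99.8] turn [-0.0036 -0.0189 -0.0034]
```

```bash
python3 -m jog '[[[-0.003,0.0195,0.01,-0.003,-0.019,-0.003],[0,0,0.03,0,0,0],[0,0,0.03,0,0,0],[0,0,0.03,0,0,0],[0,0,0,0,0,0],[0,0,0,0,0,0]]]'
python3 go.py 0.5405 0.1844 0.1 255.6
```

```text
clock: 26.3
tool_pos: [0.4913, 0.1984, 0.1009]
eef_rot: [-0.613, 0.79, 0.0, 0.001]
contact_force: [1.2, -0.2, -0.3]
opening: 0.177
finger_force: 15.0
sd mm [0.1 0.1 0.1]
t 26.55 pos [0.4914 0.1982 0.101 ] F [ 0.3 -0.1 -0.1] open 0.0154 grip 15.0
shift in tool mm [  1.2 -51.    1.1] after turn mm [  1.2 -51.    1. ] turn [-0.0014  0.0012  0.0007]
```

```bash
python3 -m jog '[[[0,-0.006,0,0,0,0],[0,-0.006,0,0,0,0],[0,-0.006,0,0,0,0],[0,-0.005,0,0,0,0],[0,-0.005,0,0,0,0],[0,-0.005,0,0,0,0],[0,-0.005,0,0,0,0],[0,-0.005,0,0,0,0],[0,-0.004,0,0,0,0],[0,-0.003,0,0,0,0],[0,0,0,0,0,0]]]'
python3 go.py 0.5262 0.1881 0.1 255.6 15
python3 - <<'E'
from h import *
s={k:np.array(v) for k,v in snapshot("side").items()}
b=cv2.resize(s['frame'][90:250,170:330],None,fx=3.5,fy=3.5,interpolation=2); cv2.imwrite('pics/c5.png',b[:,:,::-1])
E
```

```text
clock: 27.92
tool_pos: [0.5399, 0.1852, 0.0998]
eef_rot: [-0.613, 0.79, -0.0, 0.0]
contact_force: [-0.0, 0.0, 0.4]
opening: 0.176
finger_force: 15.0
sd mm [0.1 0.  0. ]
t 28.18 pos [0.5397 0.1852 0.0999] F [ 0.2 -0.  -0.4] open 0.0154 grip 15.0
shift in tool mm [ 0.5 13.8 -0.1] after turn mm [ 0.5 13.3 -3.7] turn [0.2612 0.0003 0.0008]
```

View pics/c5.png

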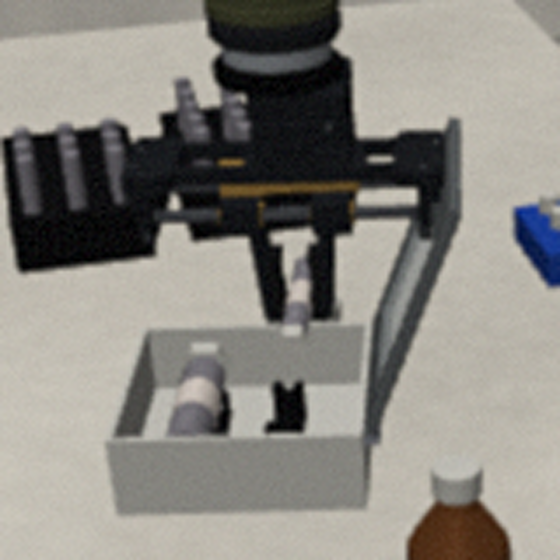

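```bash
python3 -m jog '[[[0,0.005,0,0.09,0,0],[0,0.005,0,0.09,0,0],[0,0.004,-0.003,0.0815,0,0],[0,0,0,0,0,0],[0,0,0,0,0,0]]]'
python3 go.py 0.5258 0.1882 0.07 255.6 15; python3 -c "
from plant import *; print(get_state()['q'].round(3))"
```

```text
clock: 28.85
tool_pos: [0.5261, 0.1887, 0.1016]
eef_rot: [-0.608, 0.784, -0.103, 0.08]
contact_force: [0.1, -0.4, 0.1]
opening: 0.173
finger_force: 15.0
sd mm [0.1 0.1 0.1]
t 29.1 pos [0.5261 0.1885 0.1015] F [-0.1  0.   0.1] open 0.0152 grip 15.0
shift in tool mm [ 0.4  8.4 30.4] after turn mm [ 0.4  8.4 30.4] turn [ 0.0006  0.0003 -0.0009]
[ 0.065  1.018 -1.083  2.058  1.493  1.053  1.004]
```

Great, no singularity here. Descend.

```bash
python3 -m jog '[[[0,0.003,0.01,0,0,0],[0,0.003,0.01,0,0,0],[0,0.0024,0.0104,0,0,0],[0,0.0052,0.0193,0,0,0],[0,0.0013,0.0048,0,0,0],[0,0,0,0,0,0],[0,0,0,0,0,0]]]'
python3 go.py 0.5258 0.1882 0.0333 255.6 15
python3 - <<'E'
from w import *
s=wsnap(); d={k:np.array(v) for k,v in snapshot("side").items()}
b=cv2.resize(d['frame'][120:250,190:310],None,fx=3.6,fy=3.6,interpolation=2); c=np.zeros((480,790,3),np.uint8); c[:,:355]=s['frame'][:,200:555]; c[:b.shape[0],358:358+b.shape[1]]=b; cv2.imwrite('pics/c6.png',c[:,:,::-1])
E
```

```text
clock: 29.98
tool_pos: [0.5253, 0.1893, 0.0456]
eef_rot: [-0.608, 0.783, -0.103, 0.081]
contact_force: [0.5, 1.0, -0.3]
opening: 0.175
finger_force: 15.0
sd mm [0.  0.1 0. ]
t 30.23 pos [0.5253 0.1892 0.0456] F [ 0.   0.2 -0.2] open 0.0157 grip 15.0
shift in tool mm [ 0.8  2.5 12.1] after turn mm [ 0.8  2.5 12.1] turn [-0.0005  0.0008  0.0007]
```

View pics/c6.png

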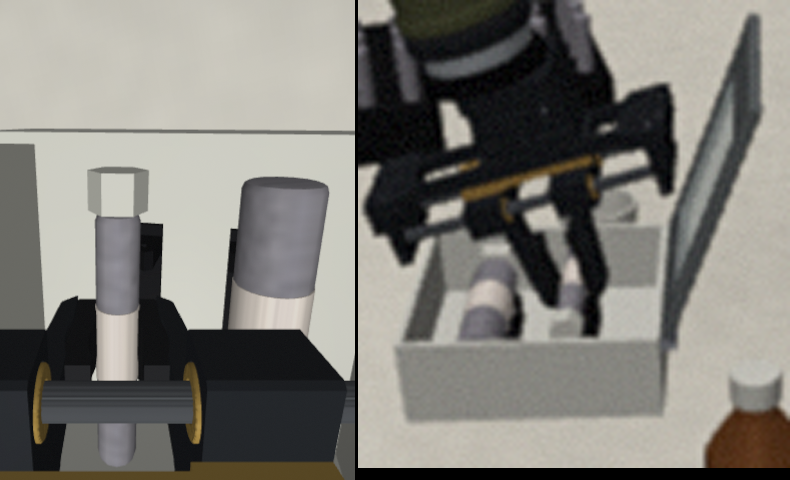

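Run:
```python
from w import *
s=wsnap(); n=np.array([.9686,-.2487,0]); u=np.array([.2487,.9686,0])
for du in(-.030,-.022):
  for dn in(-.0095,-.0075,.0095): print(du,dn,proj(s,n*(.4608+dn)+u*(.313+du)+[0,0,.036]).round(1)-[200,0])
for dn in(-.015,-.013): print("wide",dn,proj(s,n*(.4048+dn)+u*(.313-.03)+[0,0,.030]).round(1)-[200,0])
a=n*.4048+u*.2+[0,0,.0368]
g=cv2.cvtColor(s["frame"],cv2.COLOR_RGB2GRAY)
# thick tube silhouette centre, thin tube centre rows
for v in(240,270): print(v,[ (int(i)) for i in np.where(np.abs(np.diff(g[v,200:555].astype(int)))>25)[0]])
for p in(n*.4048+u*(.313-.03)+[0,0,.0368],n*.4048+u*(.313-.045)+[0,0,.0368]): print("thick axis",proj(s,p).round(1)-[200,0])
```

```text
-0.03 -0.0095 [148.1 239.2]
-0.03 -0.0075 [143.1 238.9]
-0.03 0.0095 [101.5 235.8]
-0.022 -0.0095 [147.7 258.7]
-0.022 -0.0075 [142.7 258.2]
-0.022 0.0095 [101.7 254.7]
wide -0.015 [316.7 247.1]
wide -0.013 [310.8 246.6]
240 [38, 39, 94, 95, 139, 161, 162, 228, 229, 321]
270 [40, 41, 94, 95, 160, 161, 225, 226, 227, 233, 316]
thick axis [275.1 249.3]
thick axis [280.  208.3]
```

```bash
python3 -m jog '[[[0.0008,0.0013,0.004,0,0,0],[0,0.001,0.0035,0,0,0],[0,0.0003,0.001,0,0,0],[0,0.0003,0.001,0,0,0],[0,0,0,0,0,0]]]'
python3 go.py 0.5258 0.1882 0.0333 255.6 15
```

```text
clock: 31.0
tool_pos: [0.5245, 0.1883, 0.0351]
eef_rot: [-0.608, 0.783, -0.103, 0.08]
contact_force: [0.2, -0.0, -0.9]
opening: 0.176
finger_force: 15.0
sd mm [0.  0.  0.1]
t 31.25 pos [0.5246 0.1883 0.0352] F [-0.  -0.1 -0.5] open 0.0156 grip 15.0
shift in tool mm [-0.2 -0.7  2.2] after turn mm [-0.2 -0.7  2.2] turn [-0.      0.0005  0.0008]
```

```bash
python3 -m jog '[[[0,-0.0006,0.0008,0,0,0],[0,-0.0002,0.0007,0,0,0],[0,0,0,0,0,0]]]'
python3 go.py 0.5258 0.1882 0.0333 255.6 15
```

```text
clock: 31.62
tool_pos: [0.5257, 0.188, 0.0339]
eef_rot: [-0.608, 0.783, -0.103, 0.08]
contact_force: [0.1, -0.7, -0.5]
opening: 0.176
finger_force: 15.0
sd mm [0. 0. 0.]
t 31.88 pos [0.5256 0.188  0.0339] F [ 0.1 -0.2 -0.2] open 0.0153 grip 15.0
shift in tool mm [-0.3  0.1  0.6] after turn mm [-0.3  0.1  0.6] turn [0.0001 0.0005 0.0009]
```

```bash
python3 -m jog '[[[0,0.0002,0.0008,0,0,0],[0,0,0,0,0,0]]]'
python3 -m jog '[[[0,0.0001,0.0005,0,0,0],[0,0,0,0,0,0]]]'
python3 go.py 0.5258 0.1882 0.0333 255.6 15
```

```text
clock: 32.12
tool_pos: [0.5258, 0.188, 0.0332]
eef_rot: [-0.608, 0.783, -0.103, 0.08]
contact_force: [0.8, -0.2, 0.2]
opening: 0.176
finger_force: 15.0
clock: 32.38
tool_pos: [0.5259, 0.188, 0.033]
eef_rot: [-0.608, 0.783, -0.103, 0.08]
contact_force: [0.0, -0.6, 3.5]
opening: 0.172
finger_force: 15.0
sd mm [0. 0. 0.]
t 32.62 pos [0.5259 0.188  0.0329] F [-0.6 -1.   4.8] open 0.0154 grip 15.0
shift in tool mm [-0.2  0.1 -0.4] after turn mm [-0.2  0.1 -0.4] turn [-0.0005  0.0006  0.0008]
```

```bash
python3 -m jog '[[[0,0,0,0,0,0],[0,0,0,0,0,0],[0,0,0,0,0,0],[0,0,-0.005,0,0,0],[0,0,-0.01,0,0,0],[0,0,-0.02,0,0,0],[0,0,-0.04,0,0,0],[0,0,-0.04,0,0,0],[0,0,-0.04,0,0,0],[0,0,0,0,0,0],[0,0,0,0,0,0]]]' 0.03
python3 go.py 0.50 0.19 0.2 255.6 0
python3 - <<'E'
from w import *; import pickle
s=wsnap(); pickle.dump(s,open("w9.pkl","wb")); g=cv2.cvtColor(s["frame"],cv2.COLOR_RGB2GRAY).astype(int)
n=np.array([.9686,-.2487,0]); u=np.array([.2487,.9686,0])
for nm,nn,z,L in(("thick",.4048,.0368,57.5),("thin",.4608,.0398,60)):
    for du in(-.05,-.035,-.015,0,.015,.035,.05):
        c=proj(s,n*nn+u*(.313+du)+[0,0,z]); v=int(round(c[1]))
        if not 0<=v<480: continue
        x0=max(int(c[0])-60,0); row=g[v,x0:x0+120]; print(nm,du,c.round(0),[x0+int(i) for i in np.where(np.abs(np.diff(row))>14)[0]])
E
```

```text
clock: 34.0
tool_pos: [0.4868, 0.1974, 0.1822]
eef_rot: [-0.608, 0.783, -0.103, 0.08]
contact_force: [-0.2, -0.5, -0.4]
opening: 0.336
finger_force: 0.0
sd mm [0.1 0.1 0.3]
t 34.25 pos [0.4867 0.1973 0.1815] F [-0.5  0.1 -0.4] open 0.0302 grip 0.0
shift in tool mm [  3.8 -19.  -14.1] after turn mm [  3.7 -14.7 -18.5] turn [-0.2603 -0.0007  0.0007]
thick -0.05 [396. 160.] [375, 376, 416, 417]
thick -0.035 [394. 182.] [338, 339, 374, 375, 415, 416]
thick -0.015 [393. 211.] [337, 338, 339, 372, 373, 413, 414, 415, 416, 417, 418]
thick 0 [392. 231.] [337, 338, 339, 371, 372, 411, 412, 413, 415, 416, 449]
thick 0.015 [390. 251.] [337, 338, 371, 372, 374, 375, 376, 409, 410, 411, 413, 414, 415, 447, 448]
thick 0.035 [389. 277.] [370, 371, 408, 409, 444, 445, 446]
thick 0.05 [388. 295.] [365, 366, 374, 412, 442, 443, 444]
thin -0.05 [315. 158.] [264, 265, 300, 301, 307, 322, 323, 330]
thin -0.035 [315. 180.] [265, 266, 303, 304, 325, 326, 327]
thin -0.015 [315. 207.] [266, 267, 304, 305, 325, 326, 337, 338, 339, 372]
thin 0 [315. 227.] [266, 267, 303, 304, 324, 325, 326, 327, 337, 338, 339, 371, 372]
thin 0.015 [315. 246.] [267, 268, 303, 304, 324, 325, 326, 327, 337, 338, 370, 371]
thin 0.035 [315. 271.] [268, 269, 304, 305, 324, 325, 326, 329, 369, 370, 371]
thin 0.05 [315. 289.] [269, 270, 304, 305, 325, 326, 365, 366]
```

```bash
python3 -m jog '[[[0,0,-0.005,-0.087,0,0],[0,0,-0.005,-0.087,0,0],[0,0,-0.005,-0.087,0,0],[0,0,-0.02,0,0,0.174],[0,0,-0.02,0,0,0.174],[0,0,-0.02,0,0,0.174],[0,0,-0.02,0,0,0.174],[0,0,-0.02,0,0,0.174],[0,0,-0.015,0,0,0.174],[0,0,0,0,0,0.174],[0,0,0,0,0,0.174],[0,0,0,0,0,0.174]]]' 0 20
python3 go.py 0.6859 0.1471 0.3 165.6
python3 - <<'E'
from h import *
print(get_state()["q"].round(2))
s={k:np.array(v) for k,v in snapshot("side").items()}
# predict lid outer free-edge corners (side camera) for a set of angles
n=np.array([.9686,-.2487,0]); u=np.array([.2487,.9686,0]); H=n*(.4378+.078)+u*.313+[0,0,.0545]
g=cv2.cvtColor(s["frame"],cv2.COLOR_RGB2GRAY)
for a in(1.9,1.95,2.0,2.05,2.1):
    p=H+156e-3*(-np.cos(a)*n+[0,0,np.sin(a)]); q=p+.008*(np.sin(a)*n+[0,0,np.cos(a)]); print(a,[proj(s,x+u*.076*k).round(1).tolist() for x in(p,q) for k in(-1,1)])
v=150; r=g[v,270:340].astype(int); print(v,r.tolist())
print("rows 285:345 at v=130", g[130,270:340].tolist())
E
```

```text
clock: 35.8
tool_pos: [0.4841, 0.1983, 0.3116]
eef_rot: [0.125, 0.992, -0.0, -0.0]
contact_force: [0.1, 0.0, -0.7]
opening: 0.005
finger_force: 0.0
sd mm [0.  0.  0.1]
t 36.05 pos [0.4841 0.1984 0.3118] F [ 0.1  0.1 -0.2] open 0.0005 grip 0.0
shift in tool mm [-208.2   -1.3   11.8] after turn mm [-208.2    0.5   11.8] turn [-0.0002  0.0002  0.0088]
[ 0.11  0.61 -0.99  1.75  0.57  1.1   0.26]
1.9 [[294.4, 149.1], [294.8, 121.7], [298.4, 150.2], [298.2, 122.8]]
1.95 [[298.2, 150.3], [298.1, 122.8], [302.1, 151.6], [301.5, 124.1]]
2.0 [[301.9, 151.7], [301.4, 124.1], [305.7, 153.2], [304.7, 125.5]]
2.05 [[305.5, 153.2], [304.6, 125.5], [309.2, 154.9], [307.8, 127.0]]
2.1 [[309.1, 154.9], [307.7, 127.1], [312.6, 156.7], [310.8, 128.7]]
150 [182, 181, 181, 179, 182, 182, 181, 182, 183, 179, 182, 183, 182, 182, 183, 184, 182, 169, 112, 65, 80, 102, 117, 132, 82, 56, 56, 53, 66, 72, 75, 85, 131, 175, 182, 182, 183, 179, 181, 180, 177, 178, 182, 178, 182, 180, 136, 68, 49, 51, 50, 49, 50, 66, 103, 114, 120, 131, 159, 171, 168, 151, 100, 65, 60, 75, 79, 86, 117, 129]
rows 285:345 at v=130 [182, 180, 183, 181, 181, 178, 180, 181, 181, 184, 185, 183, 179, 181, 176, 174, 177, 180, 181, 180, 183, 182, 181, 182, 184, 154, 88, 51, 62, 84, 83, 116, 169, 182, 182, 178, 183, 184, 183, 181, 180, 180, 173, 179, 178, 176, 179, 176, 176, 180, 179, 181, 177, 182, 179, 181, 181, 179, 179, 180, 182, 176, 179, 179, 179, 176, 179, 177, 179, 176]
```

```bash
python3 -m jog '[[[-0.0417,0,0,0,0,0.009],[-0.0417,0,0,0,0,0],[-0.0417,0,0,0,0,0],[-0.0417,0,0,0,0,0],[-0.0417,0,0,0,0,0],[0,0,0,0,0,0],[0,0,0.04,0,0,0],[0,0,0.04,0,0,0],[0,0,0.04,0,0,0],[0,0,0.016,0,0,0],[0,0,0,0,0,0],[0,0,0,0,0,0]]]'
python3 go.py 0.6539 0.1553 0.175 165.6; python3 -c "
from plant import *; print(get_state()['q'].round(2))"
```

```text
clock: 37.6
tool_pos: [0.687, 0.1473, 0.1782]
eef_rot: [0.127, 0.992, 0.001, 0.002]
contact_force: [1.1, -0.2, 0.9]
opening: 0.008
finger_force: 0.0
sd mm [0.1 0.2 0.2]
t 37.85 pos [0.6869 0.1469 0.1779] F [0.3 0.  0.3] open 0.0003 grip 0.0
shift in tool mm [34.  -0.2  2.8] after turn mm [34.  -0.1  2.9] turn [ 0.001   0.002  -0.0034]
[ 0.1   0.98 -0.86  1.34  0.76  1.15  0.48]
```

```bash
python3 -m jog '[[[0.011,0,0,0,0,0],[0.011,0,0,0,0,0],[0.01,0,0,0,0,0],[0.008,0,0,0,0,0],[0.007,0,-0.002,0,0,0],[0.007,0,-0.002,0,0,0],[0.007,0,-0.002,0,0,0],[0.007,0,-0.002,0,0,0],[0.007,0,-0.002,0,0,0],[0.007,0,-0.002,0,0,0],[0.007,0,-0.001,0,0,0],[0.007,0,-0.001,0,0,0]]]'
python3 - <<'E'
from h import *
st=get_state(); p=st["tool_pos"]; print("case x",p@[.9686,-.2487,0]-.4378,"u",p@[.2487,.9686,0],"z",p[2],st["contact_force"])
E
```

```text
clock: 39.35
tool_pos: [0.5926, 0.1703, 0.1899]
eef_rot: [0.127, 0.992, -0.0, 0.0]
contact_force: [2.5, -1.3, -0.9]
opening: 0.003
finger_force: 1.1
case x 0.09386805520229319 u 0.312343690242025 z 0.18985161032337405 [ 2.53482303 -1.34919859 -0.92533133]
```

```bash
python3 -m jog '[[[0.0075,0,-0.001,0,0,0],[0.0075,0,0,0,0,0],[0.0075,0,0,0,0,0],[0.0065,0,0.0005,0,0,0],[0.006,0,0.0005,0,0,0],[0.0075,0,0.0015,0,0,0],[0.0075,0,0.002,0,0,0],[0.007,0,0.0025,0,0,0],[0.006,0,0.0025,0,0,0],[0.006,0,0.0035,0,0,0]]]'
cat > cx.py <<'E'
from h import *
st=get_state(); p=st["tool_pos"]; print("case x",(p@[.9686,-.2487,0]-.4378).round(4),"u",(p@[.2487,.9686,0]).round(4),"z",p[2].round(4),st["contact_force"].round(1),st["clock"])
E
python3 cx.py
```

```text
clock: 40.6
tool_pos: [0.526, 0.1882, 0.1781]
eef_rot: [0.127, 0.992, 0.0, 0.0]
contact_force: [0.5, 0.3, 2.8]
opening: 0.005
finger_force: 0.8
case x 0.0249 u 0.3131 z 0.1781 [0.5 0.3 2.8] 40.6
```

```bash
python3 -m jog '[[[0.0064,0,0.0032,0,0,0],[0.0062,0,0.0037,0,0,0],[0.006,0,0.004,0,0,0],[0.0057,0,0.0045,0,0,0],[0.0055,0,0.0048,0,0,0],[0.0053,0,0.005,0,0,0],[0.005,0,0.0053,0,0,0],[0.0047,0,0.0055,0,0,0],[0.0044,0,0.0057,0,0,0],[0.0042,0,0.0059,0,0,0]]]'; python3 cx.py
```

```text
clock: 41.85
tool_pos: [0.4745, 0.2014, 0.13]
eef_rot: [0.127, 0.992, 0.0, 0.0]
contact_force: [0.1, -1.6, 0.6]
opening: 0.005
finger_force: 0.5
case x -0.0283 u 0.3131 z 0.13 [ 0.1 -1.6  0.6] 41.85
```

```bash
python3 -m jog '[[[0.0035,0,0.0052,0,0,0],[0.003,0,0.0053,0,0,0],[0.0028,0,0.0054,0,0,0],[0.0025,0,0.0054,0,0,0],[0.0022,0,0.0054,0,0,0],[0.002,0,0.0054,0,0,0],[0.0014,0,0.0045,0,0,0],[0.0012,0,0.0045,0,0,0],[0.001,0,0.004,0,0,0],[0.001,0,0.004,0,0,0],[0.0005,0,0.0035,0,0,0],[0.0005,0,0.003,0,0,0]]]'; python3 cx.py
```

```text
clock: 43.35
tool_pos: [0.4539, 0.207, 0.0746]
eef_rot: [0.127, 0.992, 0.0, 0.0]
contact_force: [0.9, 0.6, 0.9]
opening: 0.009
finger_force: 0.3
case x -0.0496 u 0.3134 z 0.0746 [0.9 0.6 0.9] 43.35
```

```bash
python3 -m jog '[[[0,0,0.003,0,0,0],[0,0,0.003,0,0,0],[0,0,0.002,0,0,0],[0,0,0.0015,0,0,0],[0,0,0,0,0,0]]]'; python3 cx.py
```

```text
clock: 43.98
tool_pos: [0.4541, 0.2067, 0.0652]
eef_rot: [0.127, 0.992, -0.0, 0.0]
contact_force: [0.2, -0.1, -0.2]
opening: 0.005
finger_force: 0.0
case x -0.0494 u 0.3132 z 0.0652 [ 0.2 -0.1 -0.2] 43.975
```

```bash
python3 -m jog '[[[0,0,0.001,0,0,0],[0,0,0.001,0,0,0],[0,0,0.0007,0,0,0],[0,0,0,0,0,0]]]'; python3 cx.py
```

```text
clock: 44.48
tool_pos: [0.454, 0.2068, 0.0629]
eef_rot: [0.127, 0.992, -0.0, 0.001]
contact_force: [-0.5, -1.1, 4.3]
opening: 0.003
finger_force: 2.3
case x -0.0494 u 0.3132 z 0.0629 [-0.5 -1.1  4.3] 44.475
```

```bash
python3 -m jog '[[[0,0,0.0005,0,0,0],[0,0,0.0005,0,0,0],[0,0,0,0,0,0]]]'; python3 cx.py
```

```text
clock: 44.85
tool_pos: [0.4541, 0.2068, 0.0628]
eef_rot: [0.127, 0.992, -0.0, 0.001]
contact_force: [-2.8, -2.5, 14.9]
opening: 0.005
finger_force: 7.3
case x -0.0494 u 0.3132 z 0.0628 [-2.8 -2.5 14.9] 44.85
```

```bash
python3 -m jog '[[[0,0,-0.003,0,0,0],[0,0,-0.01,0,0,0],[0,0,-0.03,0,0,0],[0,0,-0.04,0,0,0],[0,0,-0.04,0,0,0],[0,0,-0.04,0,0,0],[0,-0.045,-0.02,0,0,0],[0,-0.045,0,0,0,0],[0,-0.045,0,0,0,0],[0,-0.045,0,0,0,0],[0,0,0,0,0,0],[0,0,0,0,0,0]]]'; python3 cx.py
python3 - <<'E'
from h import *; import pickle
for nm in("side","top"):
    s0=pickle.load(open(nm+"0.pkl","rb")); s={k:np.array(v) for k,v in snapshot(nm).items()}
    d=np.abs(cv2.GaussianBlur(s["frame"],(5,5),0).astype(int)-cv2.GaussianBlur(s0["frame"],(5,5),0)).max(2)
    m=(d>30).astype(np.uint8); k,_,st,c=cv2.connectedComponentsWithStats(m); print(nm,[x.tolist() for x in st[1:] if x[4]>25])
    n=np.array([.9686,-.2487,0]); u=np.array([.2487,.9686,0]); C=n*.4378+u*.313
    g=cv2.cvtColor(s["frame"],cv2.COLOR_RGB2GRAY).astype(int)
    for z in(.0545,.0625,.075): print(z,[proj(s,C+n*-.078+u*k+[0,0,z]).round(1).tolist() for k in(-.04,0,.04)])
    for k in(-.04,0,.04):
        c=proj(s,C-n*.078+u*k+[0,0,.0585]); print(k,"column",int(c[0]),int(c[1])-14,g[int(c[1])-14:int(c[1])+20,int(c[0])].tolist()) if nm=="top" else print(k,"row",int(c[1]),int(c[0])-15,g[int(c[1]),int(c[0])-15:int(c[0])+15].tolist())
    if nm=="side":
        for z in(.0545,.0625): print("right-front corner",proj(s,C-n*.078-u*.076+[0,0,z]).round(1))
        c=proj(s,C-n*.06-u*.076+[0,0,.0585]); print("col",c.round(1),g[int(c[1])-14:int(c[1])+14,int(c[0])].tolist(),int(c[1])-14)
        c=proj(s,C+n*.06-u*.076+[0,0,.0585]); print("col",c.round(1),g[int(c[1])-14:int(c[1])+14,int(c[0])].tolist(),int(c[1])-14)
E
```

```text
clock: 46.35
tool_pos: [0.409, 0.0333, 0.245]
eef_rot: [0.127, 0.992, 0.001, 0.001]
contact_force: [0.6, 0.6, 0.5]
opening: 0.008
finger_force: 0.0
case x -0.05 u 0.134 z 0.245 [0.6 0.6 0.5] 46.35
side [[138, 0, 75, 150, 7101], [199, 119, 88, 97, 2479], [304, 289, 47, 46, 930], [249, 296, 31, 56, 636], [0, 333, 49, 147, 3654]]
0.0545 [[201.9, 208.1], [204.8, 199.2], [207.6, 190.8]]
0.0625 [[201.3, 204.9], [204.3, 196.0], [207.1, 187.7]]
0.075 [[200.5, 199.9], [203.5, 191.1], [206.4, 182.8]]
-0.04 row 206 186 [194, 192, 191, 189, 189, 191, 193, 194, 192, 190, 191, 193, 191, 190, 190, 163, 111, 91, 89, 91, 92, 91, 98, 91, 94, 96, 92, 93, 87, 109]
0 row 197 189 [195, 191, 190, 190, 189, 188, 188, 189, 190, 192, 190, 187, 192, 190, 190, 161, 108, 88, 92, 93, 90, 94, 95, 92, 94, 94, 94, 90, 84, 128]
0.04 row 189 192 [191, 189, 188, 188, 189, 187, 186, 189, 189, 190, 189, 187, 188, 192, 184, 134, 97, 88, 91, 88, 90, 94, 94, 90, 92, 92, 90, 80, 104, 168]
right-front corner [199.  216.7]
right-front corner [198.5 213.4]
col [207.4 214.8] [98, 93, 93, 89, 96, 93, 91, 94, 91, 90, 98, 91, 86, 6
[... 351 characters left out ...]
, 1398], [373, 323, 71, 15, 720], [201, 326, 8, 7, 30]]
0.0545 [[196.9, 363.5], [173.9, 356.4], [151.0, 349.4]]
0.0625 [[195.6, 363.6], [172.3, 356.5], [149.2, 349.4]]
0.075 [[193.4, 363.9], [169.7, 356.7], [146.2, 349.5]]
-0.04 column 196 349 [60, 55, 47, 35, 26, 25, 26, 28, 35, 49, 58, 60, 62, 62, 61, 62, 61, 61, 62, 62, 61, 62, 62, 61, 61, 62, 63, 61, 61, 63, 62, 61, 57, 57]
0 column 173 342 [62, 61, 61, 62, 61, 62, 62, 63, 62, 62, 61, 60, 54, 51, 46, 46, 46, 47, 51, 56, 61, 63, 64, 64, 65, 64, 65, 66, 64, 66, 66, 65, 66, 66]
0.04 column 150 335 [95, 95, 95, 96, 96, 95, 96, 95, 94, 95, 95, 95, 94, 97, 123, 157, 164, 164, 163, 164, 162, 152, 126, 90, 63, 55, 54, 55, 56, 56, 57, 57, 57, 57]
```

```bash
python3 -c "
from plant import *; print(finish_job())"
```

```text
the job is handed in; nothing more can be done
None
```

I laid both tubes in their saddles, closed the lid fully onto the rim and handed the job in at about 46 s; the camera images afterwards showed nothing else moved, though the arm partly blocked the view of the cup.

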